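Tension and load the soap-sanitising belt

TASK

Make the bench-top sanitising belt ready and load it: first put the bottles that were left on the belt into the deep tote, then wind the tension wheel clockwise until it turns firmly and the pointer stands within the dark marked band, without straining the belt. Next lay every soap bar from the shallow tray flat on the belt, wholly within the stretch that the hood covers and none on top of another, and last lower the hood gently until it is fully shut. Leave the other things on the bench alone.

Things in the scene. Friction and masses are not known exactly. Their poses are not given: they have to be found in the camera images.
- belt_zone (a point): centre of the stretch of belt the hood covers, on the belt's top face (75 mm above the bench). x across, away from the robot; y along the belt; z up. Covered: 137 mm either way in y. Grey link belt 118 mm wide; lips 8 mm high at both edges. Fixed near wall at x -79 mm, top 41 mm above the belt; far wall at x +79 mm, top 62 mm above. The belt does not run
- tote_floor (a point): centre of the inner floor of the deep blue tote (fixed), 5 mm above the bench; inside 230 (x) x 190 (y) mm, walls 5 mm thick, rim 80 mm above the bench
- tray_floor (a point): centre of the floor of the shallow green tray (fixed) that holds the bars, 4 mm above the bench; 250 (x) x 210 (y) mm inside, rim 12 mm above the bench
- wheel_knob (a point): middle of the wheel's revolving upright handle, a black knob 24 mm across and 48 mm tall (24 mm above and below here) that spins freely on its pin; it stands on the wheel 48 mm from the wheel's axis. The rim's upper side is 28 mm below this point
- wheel_hub (a point): point on the upright axis of the black hand wheel (116 mm across), at the height of the handle's middle. Clockwise seen from above tightens. Slack for the first 4 to 9 rad, with 1 N at the handle; then the belt draws up: 7 N, climbing to 13 N after 5 rad more (pointer in mid band, right) and 16 N where the belt is strained. The wheel stays where it is left
- tension_pointer (a joint): travel of the brass pointer along the white scale beside the wheel, m: 0 while the belt is slack, then 8 mm per rad of wheel; dark marked band from 0.032 to 0.048, its middle 0.040 (right); past 0.058 the belt is strained
- hood (a joint): angle of the amber hood, radians: 0 is fully shut, about 1.65 to 1.85 stands open (start). Hinged on the far side of the belt; a stiff hinge holds it at any angle, moving it takes about 2 to 6 N at the handle
- hood_hinge (a point): middle of the hood's hinge line, 139 mm above the bench, fixed to the conveyor; its y axis is the hinge line. The hood panel is 160 mm deep and 275 mm wide
- hood_handle (a point): middle of the hood's steel bar handle: round bar 12 mm thick, 130 mm long, parallel to the hinge, standing 40 mm out from the front edge of the hood, held by a stay at each end. 200 mm from the hinge line; with the hood shut it lies 200 mm from the hinge towards the robot side and 8 mm lower than the hinge
- spray_center (a point): bystander: white bottle standing on the bench, 64 mm across, 150 mm tall; its middle
- scraper_center (a point): bystander: black-handled scraper, 200 mm long, lying on the bench; a point on it 10 mm up
- jar_center (a point): bystander: white jar with a black lid standing on the bench, 60 mm across, 75 mm tall; its middle
- bar1_center (a point): cream soap bar, a plain rounded block 76 x 40 x 26 mm (its x, y, z), about 85 g; the point is its centre. Starts lying flat in the shallow tray; may be absent (None)
- bar2_center (a point): cream soap bar, a plain rounded block 76 x 40 x 26 mm (its x, y, z), about 85 g; the point is its centre. Starts lying flat in the shallow tray; may be absent (None)
- bar3_center (a point): cream soap bar, a plain rounded block 76 x 40 x 26 mm (its x, y, z), about 85 g; the point is its centre. Starts lying flat in the shallow tray; may be absent (None)
- bar4_center (a point): cream soap bar, a plain rounded block 76 x 40 x 26 mm (its x, y, z), about 85 g; the point is its centre. Starts lying flat in the shallow tray; may be absent (None)
- bottle1_center (a point): flat travel bottle, brown with a cream label and a round cap at its +x end; 92 mm long in x, 40 mm wide in y, 26 mm thick in z, about 60 g; the point is its middle (the body reaches 22 mm ahead of it along x, then comes the cap, 22 mm across). Starts lying flat on the belt; may be absent (None)
- bottle2_center (a point): flat travel bottle, brown with a cream label and a round cap at its +x end; 92 mm long in x, 40 mm wide in y, 26 mm thick in z, about 60 g; the point is its middle (the body reaches 22 mm ahead of it along x, then comes the cap, 22 mm across). Starts lying flat on the belt; may be absent (None)
There are look-alikes about, which are no part of the job. What is shaped like the part that bears bar4_center but pink is not meant. What is shaped like the part that bears bottle2_center but blue is not meant.

How it is judged:
On the way, in this order (a step that is already met when the one before it is completed fails the run):
1. the bottles left on the belt lie in the deep tote (x of bottle1_center in the frame of tote_floor between -0.115 and 0.115 m and y of bottle1_center in the frame of tote_floor between -0.095 and 0.095 m and z of bottle1_center in the frame of tote_floor between 0 and 0.055 m and x of bottle2_center in the frame of tote_floor between -0.115 and 0.115 m and y of bottle2_center in the frame of tote_floor between -0.095 and 0.095 m and z of bottle2_center in the frame of tote_floor between 0 and 0.055 m), for 0.2 s.
2. the tension wheel is wound firm, pointer in the band, hood still up (value of joint tension_pointer between 0.031 and 0.049 m and value of joint hood above 0.8 rad), for 0.2 s.
3. every bar lies flat on the belt within the covered stretch, hood still up (x of bar1_center in the frame of belt_zone between -0.045 and 0.045 m and y of bar1_center in the frame of belt_zone between -0.118 and 0.118 m and z of bar1_center in the frame of belt_zone between 0.008 and 0.018 m and x of bar2_center in the frame of belt_zone between -0.045 and 0.045 m and y of bar2_center in the frame of belt_zone between -0.118 and 0.118 m and z of bar2_center in the frame of belt_zone between 0.008 and 0.018 m and x of bar3_center in the frame of belt_zone between -0.045 and 0.045 m and y of bar3_center in the frame of belt_zone between -0.118 and 0.118 m and z of bar3_center in the frame of belt_zone between 0.008 and 0.018 m and x of bar4_center in the frame of belt_zone between -0.045 and 0.045 m and y of bar4_center in the frame of belt_zone between -0.118 and 0.118 m and z of bar4_center in the frame of belt_zone between 0.008 and 0.018 m and value of joint hood above 0.8 rad), for 0.2 s.
4. the hood is fully shut (value of joint hood below 0.04 rad), for 0.2 s.
At the end, for the whole second after the job is handed in: Bottles inside the tote (below its rim); pointer in the marked band (31 to 49 mm); every bar flat on the belt (centre 8 to 18 mm above it), its centre within 118 mm of the middle of the covered stretch along the belt and 45 mm across; hood within 0.04 rad of shut (all of step 1 and value of joint tension_pointer between 0.031 and 0.049 m and x of bar1_center in the frame of belt_zone between -0.045 and 0.045 m and y of bar1_center in the frame of belt_zone between -0.118 and 0.118 m and z of bar1_center in the frame of belt_zone between 0.008 and 0.018 m and x of bar2_center in the frame of belt_zone between -0.045 and 0.045 m and y of bar2_center in the frame of belt_zone between -0.118 and 0.118 m and z of bar2_center in the frame of belt_zone between 0.008 and 0.018 m and x of bar3_center in the frame of belt_zone between -0.045 and 0.045 m and y of bar3_center in the frame of belt_zone between -0.118 and 0.118 m and z of bar3_center in the frame of belt_zone between 0.008 and 0.018 m and x of bar4_center in the frame of belt_zone between -0.045 and 0.045 m and y of bar4_center in the frame of belt_zone between -0.118 and 0.118 m and z of bar4_center in the frame of belt_zone between 0.008 and 0.018 m and value of joint hood below 0.04 rad); the robot touches nothing.
It fails at once if the belt is strained: pointer drawn past 58 mm (value of joint tension_pointer above 0.058 m).
It fails at once if the hood is slammed (faster than 2.5 rad/s) (velocity of joint hood below -2.5 rad/s).
It fails at once if a bystander is moved more than 40 mm (distance of any of spray_center, scraper_center, jar_center from where it was at the start of the episode above 0.04 m).
Of bar1, bar2, bar3, bar4 only 2 to 4 are there at a start; the rules pass over those that are not, and their reading is None.
Of bottle1, bottle2 only 1 to 2 are there at a start; the rules pass over those that are not, and their reading is None.
At some moment in a run one of bar1, bar2, bar3, bar4 may be knocked a few centimetres aside while the robot is not near it.
Once in a run the grip may slacken for a moment while it holds something.
It also fails if it takes over 210 s, if anything falls off the work surface, if the arm or the gripper's body presses on something with over 40 N, if the wrist force passes 120 N, or if a joint passes its speed limit or range.

ROBOT

A 6-joint arm with a two-finger parallel gripper is mounted at the origin on the work surface. World frame = base frame: x ahead of the robot, y to its left, z up, the work surface at z = 0. Lengths are in m, angles in rad, forces in N, time in s.
With the tool pointing down it reaches from about 0.35 to 0.975 m from the base axis. Payload 4.9 kg.
Tool frame: the origin (TCP) lies at the very end of the fingers, on their centre line; the grasp point (between the pads) lies 19 mm behind it (env.grip_depth is the distance from the TCP to the grasp point, in m); z points along the fingers, y is the line along which they close (so a half turn about z gives the same grasp; the last joint's range is limited). The gripper opens to 85 mm and grips with 20 to 120 N. Pads are 22 mm wide; open, the fingers measure 114 mm over their backs; the gripper's body (76 mm by 85 mm) begins 54 mm behind the grasp point. The pads swing forward as they close: fully open they stand 13 mm farther back than shut.
Start: joints at [-1.22, 0.053, 1.613, -0, 1.476, -0.119], TCP at [0.283, -0.557, 0.231] pointing down, gripper open.
Joint ranges: [-3.01, 3.01], [-1.01, 2.22], [0.06, 2.58], [-1.02, 4.17], [0.09, 2.62], [-3.14, 3.14]. Speed limits (rad/s): [2.57, 2.57, 3.14, 3.14, 3.14, 3.14].

INTERFACE

Orientations are given as a unit quaternion [w, x, y, z].
In Python, from bench import telemetry, cams, hand_in, nets, env gives the robot as it stands.
- The arm moves only by the tool servo_tool, never from a script. Its argument "deltas" is a list of rows, each a list of 3 entries, a list of its own where there are three numbers: the opening, from 0 (shut) to 1 (fully open), then the shift along the tool's x, y, z in mm, then the turn about the tool's z in degrees. In form: [[fingers, [x, y, z], yaw], ...]. A call has 1 to 20 rows; each row shifts and turns the commanded pose from where the row before left it, along the tool's axes as they then stand; what a row does not reach is not made up. A row lasts 1/8 s, in which the tool goes at most 62.5 mm and 10.7 degrees, less where a joint would pass 70% of its speed; a pose out of reach is approached as far as the arm can. A call with a gripper value outside its range is refused whole. The fingers move at their own pace and stop on an object; "squeeze" is the grip in N (left out, the last holds). Time passes only in rows, so rows that do not move let the fingers close. It gives the time, the measured TCP pose, the force, the opening and the grip force at its end, in the units of the state.
- telemetry.state(): the state, without advancing time (a new reading comes with each control period).
- cams.read_camera(name): name is "scene" or "side" or "wrist"; returns (picture, depth): 384x512x3 uint8, red, green, blue; 384x512 float32, m along the optical axis (not along the pixel's ray), 0 where there is no reading.
- cams.camera_model(name): a dict with "camera_matrix" (3x3 intrinsics, pixels), "R" (3x3) and "t" (3): a world point X has camera coordinates R X + t. Camera axes: x right, y down, z forward; pixel columns grow to the right and rows downward; lengths in m; the calibration is good to about 2 mm. The wrist camera is an equidistant fisheye: a pixel r from the principal point sees the ray r / f radians off the axis. A picture is of the moment at which its call begins: read the wrist's pose just before it. camera_model takes no time and is no camera call; for the wrist camera it gives the pose at the moment of the call.
- hand_in(): hands the job in; it is judged then, once.
Trained networks look in the newest picture that a camera, given by its name, has taken for a name from the list of things; names that differ only in an ending like _2 or _b are one class to them, and where a whole thing is asked for, a point or a joint stands for the part that bears it (a point fixed in the world has none). Each returns a list of dicts, best first, with "score" (0 to 1); they miss things now and then, are a little off and sometimes report something else, mostly with a low value. They report only what shows in the picture. A call takes as long as a camera call. They do not tell look-alikes from the thing itself.
- nets.look_for(query, camera): "xy" ([column, row] in pixels, amid what is visible of it).
- nets.cut_out(query, camera): "region" (384x512 bool, what is visible of it) and "xy" ([column, row] in pixels, amid what is visible of it).
The state is a dict: "clock": time; "q": joint angles; "joint_vel": joint speeds; "effort": joint torques, N m; "eef_pos": TCP position; "orientation": TCP orientation; "ft_force": force on the tool from outside, world axes, zero at the start; "wrist_torque": the same for the moment, N m; "opening": opening from 0.0 (shut) to 1.0 (fully open); "gripper_force": force on a finger pad.
Only numpy, scipy, OpenCV 4.12 (cv2) and the standard library are available. Lean on these libraries where they do the work, as an engineer would, in place of code of your own. Each camera call takes 0.05 s, during which the arm holds its last target. There are 200 camera calls.

## Working session

There is one attempt and no reset: what is moved stays moved. The work goes in short steps, Python scripts to look and compute and a tool call to move; the robot and the scene stay as the last step left them, time stands still between calls to the robot, and variables do not carry over. Pictures are saved under pics/ and viewed, at most 14 in all, crops included, and the job is handed in when it is done.

Besides the shell and the picture viewer there is one more tool, called after "Emit:" by a JSON object that holds its "fn" and its "kwargs", one argument or row to a line. servo_tool: Moves the arm, as the interface text tells. Its arguments: {"type":"object","properties":{"deltas":{"type":"array","items":{"type":"array"}},"squeeze":{"type":"number"}},"required":["deltas"]}

```bash
ls; mkdir -p pics; cat > h.py <<'E'
import numpy as np, cv2
from bench import telemetry, cams, hand_in, nets, env
def snap(n, name=None):
    im,d=cams.read_camera(n)
    if name: cv2.imwrite(f'pics/{name}.png',im[:,:,::-1])
    return im,d,cams.camera_model(n)
def cloud(d,m):
    K=m['camera_matrix'];v,u=np.mgrid[:d.shape[0],:d.shape[1]]
    P=np.stack([(u-K[0][2])/K[0][0]*d,(v-K[1][2])/K[1][1]*d,d],-1)
    W=(P-np.array(m['t']))@np.array(m['R'])
    W[d<=0]=np.nan
    return W
def tool():
    s=telemetry.state();w,x,y,z=s['orientation']
    from scipy.spatial.transform import Rotation as R
    return np.array(s['eef_pos']),R.from_quat([x,y,z,w]).as_matrix(),s
E
python3 - <<'E'
from h import *
for n in('scene','side'):
    im,d,m=snap(n,n+'0'); np.savez(n+'0.npz',im=im,W=cloud(d,m))
    print(n,(-np.array(m['R']).T@m['t']).round(3))
    for q in('bar1_center','bottle1_center','wheel_knob','hood_handle','hood','spray_center','scraper_center','jar_center','tension_pointer'):
        W=cloud(d,m)
        for r in nets.look_for(q,n):
            if r['score']<.3: continue
            x,y=map(int,np.round(r['xy'])); print(q,r['xy'],round(r['score'],2),W[y,x].round(3),im[y,x])
p,R,s=tool();print(p,R.round(2),s['clock'])
E
```

```text
pics
scene [0.962 0.56  1.048]
bar1_center [268.0, 124.0] 0.66 [ 0.417 -0.414  0.026] [233 221 173]
bottle1_center [274.2, 180.4] 0.63 [ 0.575 -0.087  0.101] [113  88  65]
hood_handle [259.7, 175.1] 0.92 [0.681 0.014 0.299] [91 95 95]
hood [254.5, 174.0] 0.66 [ 0.674 -0.039  0.242] [119 115 100]
spray_center [299.0, 302.7] 0.88 [0.73  0.32  0.113] [193 194 188]
spray_center [248.9, 132.3] 0.6 [ 0.511 -0.407  0.03 ] [164 183 127]
scraper_center [313.5, 186.5] 0.94 [ 0.419 -0.056  0.005] [163 169 166]
jar_center [240.9, 252.1] 0.57 [0.793 0.09  0.074] [26 25 27]
tension_pointer [319.0, 223.4] 0.51 [0.533 0.127 0.092] [87 92 92]
side [ 0.508 -1.184  0.912]
bar1_center [199.3, 303.5] 0.61 [ 0.428 -0.439  0.033] [222 202 152]
bar1_center [263.8, 159.5] 0.32 [ 0.657 -0.091  0.251] [137 127 107]
bar1_center [239.9, 208.3] 0.31 [ 0.573 -0.118  0.095] [98 76 57]
bottle1_center [241.4, 206.8] 0.65 [ 0.576 -0.118  0.099] [74 42 29]
wheel_knob [265.5, 160.5] 0.69 [ 0.652 -0.173  0.3  ] [204 201 194]
wheel_knob [190.7, 156.4] 0.61 [0.422 0.159 0.145] [18 15 14]
wheel_knob [200.8, 223.6] 0.52 [ 0.439 -0.068  0.005] [174 172 163]
hood_handle [265.9, 157.6] 0.88 [ 0.653 -0.166  0.303] [206 204 195]
hood [264.6, 159.9] 0.98 [ 0.66  -0.096  0.254] [163 157 145]
scraper_center [198.8, 224.8] 0.84 [nan nan nan] [175 175 166]
jar_center [290.2, 185.3] 0.88 [0.772 0.052 0.048] [137 133 125]
[ 0.28293283 -0.557273    0.23131127] [[ 0.89  0.45 -0.  ]
 [ 0.45 -0.89  0.  ]
 [-0.   -0.   -1.  ]] 1.0
```

```bash
python3 - <<'E'
from h import *
a=cv2.imread('pics/scene0.png');b=cv2.imread('pics/side0.png')
cv2.imwrite('pics/s1.png',cv2.resize(a[80:330,180:400],None,fx=2.4,fy=2.4,interpolation=3))
cv2.imwrite('pics/s2.png',cv2.resize(b[110:350,130:390],None,fx=2.4,fy=2.4,interpolation=3))
E
```

```text
(no output)
```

View pics/s1.png

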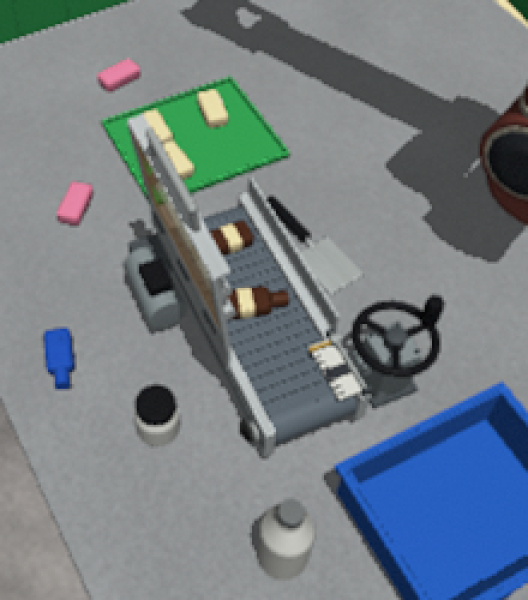

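View pics/s2.png

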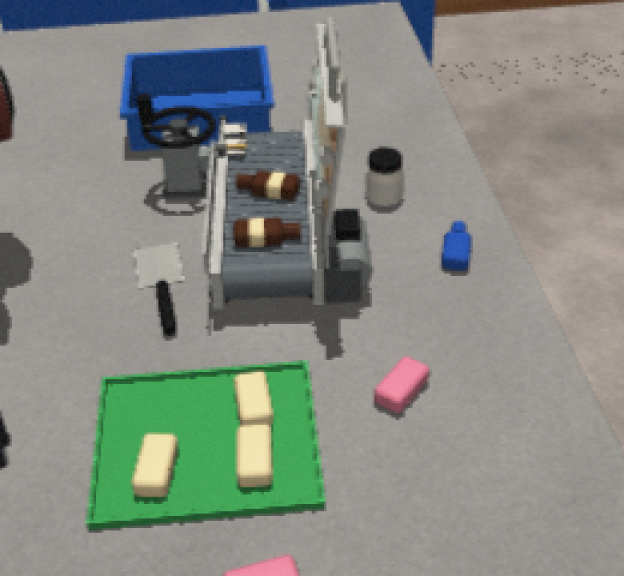

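The scene shows two brown bottles on the belt (crop s1 at ~(235,237) and (262,300)). Three cream bars lie in the green tray. The pink bars and the blue bottle are look-alikes outside the job. The hood is open, and the wheel knob is at s1 (433,310).

```bash
python3 - <<'E'
from h import *
Z={n:np.load(n+'0.npz') for n in('scene','side')}
def comps(mask,W,name,mn=12):
    n,l,st,c=cv2.connectedComponentsWithStats(mask.astype(np.uint8))
    for i in range(1,n):
        if st[i,4]<mn: continue
        P=W[l==i];P=P[~np.isnan(P[:,0])]
        r=cv2.minAreaRect((P[:,:2]*1000).astype(np.float32))
        print(name,'px',c[i].round(),'n',len(P),'med',np.median(P,0).round(3),'rect',np.round(r[0]),np.round(r[1]),round(r[2],1),'z',P[:,2].min().round(3),P[:,2].max().round(3))
for n in Z:
    im=Z[n]['im'];W=Z[n]['W'];h=cv2.cvtColor(im,cv2.COLOR_RGB2HSV);x,y,z=W[...,0],W[...,1],W[...,2]
    cream=(h[...,0]>15)&(h[...,0]<30)&(h[...,1]>40)&(h[...,2]>150)
    comps(cream&(y<-.25)&(z>.018)&(z<.045),W,n+' bar')
    belt=(abs(x-.57)<.12)&(y>-.25)&(y<.25)
    comps(belt&(z>.083)&(z<.115)&(h[...,0]<25)&(h[...,1]>60),W,n+' bottle')
    comps((x<.52)&(y>.05)&(y<.3)&(z>.09)&(z<.2),W,n+' wheel')
    comps((x<.52)&(y>.05)&(y<.3)&(z>.135)&(z<.2),W,n+' knob',3)
    comps((h[...,0]>105)&(h[...,0]<125)&(h[...,1]>120)&(y>.1)&(z>.074)&(z<.088),W,n+' toterim')
    comps(belt&(z>.07)&(z<.08),W,n+' belt',100)
    comps(belt&(z>.11)&(z<.12)&(x<.57),W,n+' nearwall',10)
    comps((x>.5)&(abs(y)<.25)&(z>.29)&(z<.34),W,n+' handle',10)
    comps((x>.5)&(abs(y)<.25)&(z>.15)&(z<.28),W,n+' hood',10)
E
```

```text
scene bar px [199.  27.] n 30 med [ 0.367 -1.307  0.02 ] rect [  366. -1300.] [101.  26.] 58.1 z 0.018 0.027
scene bar px [220.  24.] n 25 med [ 0.253 -1.267  0.022] rect [  249. -1268.] [31. 53.] 43.4 z 0.019 0.027
scene bar px [173.  37.] n 20 med [ 0.529 -1.276  0.021] rect [  527. -1281.] [40. 25.] 49.5 z 0.018 0.028
scene bar px [207.  38.] n 20 med [ 0.373 -1.172  0.022] rect [  371. -1171.] [46. 19.] 3.9 z 0.018 0.029
scene bar px [268. 124.] n 110 med [ 0.417 -0.411  0.029] rect [ 415. -415.] [75. 35.] 77.0 z 0.018 0.037
scene bar px [250. 139.] n 143 med [ 0.526 -0.364  0.029] rect [ 525. -377.] [154.  26.] 87.6 z 0.018 0.035
scene bottle px [277. 178.] n 129 med [ 0.56  -0.089  0.099] rect [562. -95.] [37. 55.] 88.4 z 0.083 0.105
scene bottle px [287. 205.] n 180 med [0.586 0.025 0.099] rect [584.  18.] [37. 77.] 70.2 z 0.083 0.105
scene bottle px [313. 224.] n 16 med [0.55  0.121 0.093] rect [552. 121.] [ 4. 29.] 82.2 z 0.085 0.097
scene wheel px [435. 141.] n 163 med [0.004 0.065 0.143] rect [-6. 63.] [63. 11.] 3.9 z 0.09 0.2
scene wheel px [396. 160.] n 87 med [0.223 0.0
[... 2585 characters left out ...]
0.442 0.277 0.081] rect [445. 276.] [37. 12.] 17.2 z 0.077 0.084
side belt px [244. 198.] n 1576 med [ 0.595 -0.037  0.075] rect [617.  -3.] [373. 190.] 81.6 z 0.07 0.08
side nearwall px [209. 162.] n 163 med [0.481 0.156 0.114] rect [487. 159.] [115.  71.] 88.8 z 0.11 0.12
side nearwall px [218. 179.] n 31 med [0.511 0.025 0.117] rect [511.  29.] [131.   4.] 84.6 z 0.112 0.12
side nearwall px [216. 204.] n 41 med [ 0.497 -0.117  0.116] rect [ 497. -111.] [128.   4.] 84.6 z 0.11 0.119
side handle px [267. 145.] n 278 med [ 0.668 -0.118  0.302] rect [672. -53.] [275.  22.] 84.6 z 0.29 0.34
side hood px [265. 172.] n 481 med [ 0.657 -0.144  0.225] rect [656. -58.] [269.  34.] 88.8 z 0.151 0.28
```

Emit:
{"fn": "servo_tool", "kwargs": {
  "deltas": [
    [1,[0,0,0],8],
    [1,[0,0,0],8],
    [1,[0,0,0],8],
    [1,[0,0,0],9],
    [1,[20,-40,0],0],
    [1,[20,-40,0],0],
    [1,[20,-40,0],0],
    [1,[20,-40,0],0],
    [1,[20,-40,0],0],
    [1,[20,-40,0],0],
    [1,[20,-40,0],0],
    [1,[20,-40,0],0],
    [1,[20,-40,0],0],
    [1,[20,-40,0],0],
    [1,[20,-40,0],0],
    [1,[17,-44,0],0],
    [1,[0,0,0],0]
  ],
  "squeeze": 40
}}

```text
clock: 3.12
eef_pos: [0.5707, -0.0986, 0.2313]
orientation: [-0.0, 0.999, -0.051, -0.0]
ft_force: [-0.1, 0.2, -0.5]
opening: 1.0
gripper_force: 0.0
```

```bash
cat >> h.py <<'E'
def go(x,y,z,ang=None):
    "tool-frame shift in mm to TCP (x,y,z), after turning tool x to heading ang (deg)"
    p,R,s=tool();a=np.degrees(np.arctan2(R[1,0],R[0,0]));t=a if ang is None else ang
    c,n=np.cos(np.radians(t)),np.sin(np.radians(t));d=(np.array([x,y,z])-p)*1000
    print('turn',round(a-t,1),'shift',np.round([d[0]*c+d[1]*n,d[0]*n-d[1]*c,-d[2]],1),'at',p.round(4),'head',round(a,1),'F',np.round(s['ft_force'],1),'op',round(s['opening'],3),'t',round(s['clock'],1))
def wcloud(d,m):
    "wrist fisheye depth (along the axis) to world"
    K=np.array(m['camera_matrix']);v,u=np.mgrid[:d.shape[0],:d.shape[1]]
    a,b=(u-K[0,2])/K[0,0],(v-K[1,2])/K[1,1];r=np.hypot(a,b)+1e-9;k=np.tan(np.minimum(r,1.5))/r
    P=np.stack([a*k*d,b*k*d,d],-1);W=(P-np.array(m['t']))@np.array(m['R']);W[d<=0]=np.nan
    return W
E
python3 - <<'E'
from h import *
go(.572,-.102,.1)
im,d,m=snap('wrist','w1');W=wcloud(d,m)
h=cv2.cvtColor(im,cv2.COLOR_RGB2HSV);z=W[...,2]
mk=((h[...,0]<28)&(h[...,1]>60)&(z>.085)&(z<.115)&(W[...,0]<.65)&(W[...,0]>.5)).astype(np.uint8)
n,l,st,c=cv2.connectedComponentsWithStats(mk)
for i in range(1,n):
    if st[i,4]>60:
        P=W[l==i];r=cv2.minAreaRect((P[:,:2]*1000).astype(np.float32));print(c[i],st[i,4],r,np.median(P,0).round(3))
E
```

```text
turn 0.0 shift [  1.6   3.2 131.3] at [ 0.5707 -0.0986  0.2313] head -5.8 F [-0.1  0.2 -0.5] op 1.0 t 3.1
[256.76177924 176.48369028] 3035 ((577.0925903320312, -101.45965576171875), (38.51652145385742, 89.70719909667969), 85.26055908203125) [ 0.575 -0.102  0.1  ]
[146.82989691 169.01546392] 2716 ((587.921142578125, 11.914178848266602), (39.34991455078125, 92.18083190917969), 69.48576354980469) [0.595 0.007 0.099]
[ 73.92413793 214.64827586] 145 ((550.810791015625, 119.33403015136719), (32.26414489746094, 13.004827499389648), 5.266669750213623) [0.552 0.118 0.092]
```

View pics/w1.png

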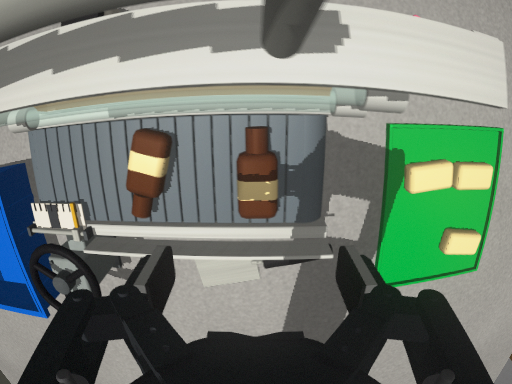

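The wrist view shows both brown bottles on the belt, at px (257,176) and (147,169), matching the scene measurements. The pointer is at the orange end of the scale, slack.

Emit:
{"fn": "servo_tool", "kwargs": {
  "deltas": [
    [1,[-3,3,40],0],
    [1,[0,0,40],0],
    [1,[0,0,40],0],
    [1,[0,0,22],0],
    [1,[0,0,9],0],
    [0,[0,0,0],0],
    [0,[0,0,0],0],
    [0,[0,0,0],0],
    [0,[0,0,0],0],
    [0,[0,0,0],0],
    [0,[0,0,0],0],
    [0,[0,0,-20],0],
    [0,[0,0,-40],0],
    [0,[0,0,-50],0],
    [0,[0,0,-50],0],
    [0,[0,0,0],0]
  ],
  "squeeze": 40
}}

```text
clock: 5.18
eef_pos: [0.5691, -0.1045, 0.2475]
orientation: [0.001, 0.999, -0.053, 0.005]
ft_force: [-0.5, -0.6, -1.7]
opening: 0.456
gripper_force: 42.7
```

```bash
python3 -c "
from h import *
go(.545,.374,.24,0)"
```

```text
turn -6.1 shift [ -24.1 -478.5    7.5] at [ 0.5691 -0.1045  0.2475] head -6.1 F [-0.5 -0.6 -1.7] op 0.456 t 5.2
```

Emit:
{"fn": "servo_tool", "kwargs": {
  "deltas": [
    [0,[0,0,0],-6],
    [0,[-2,-30,0],0],
    [0,[-2,-45,0],0],
    [0,[-2,-45,0],0],
    [0,[-3,-45,0],0],
    [0,[-3,-45,0],0],
    [0,[-3,-45,0],0],
    [0,[-3,-45,0],0],
    [0,[-3,-45,0],0],
    [0,[-3,-45,0],0],
    [0,[-3,-45,0],0],
    [0,[-2,-43,0],0],
    [0,[0,0,30],0],
    [0,[0,0,50],0],
    [0,[0,0,50],0],
    [0,[0,0,50],0],
    [0,[0,0,35],0],
    [0,[0,0,12],0],
    [0,[0,0,0],0]
  ]
}}

```text
clock: 7.55
eef_pos: [0.5379, 0.3741, 0.0136]
orientation: [0.0, 1.0, -0.001, -0.001]
ft_force: [-0.2, -0.0, -0.7]
opening: 0.457
gripper_force: 42.9
```

Emit:
{"fn": "servo_tool", "kwargs": {
  "deltas": [
    [1,[0,0,0],0],
    [1,[0,0,0],0],
    [1,[0,0,0],0],
    [1,[0,0,0],0],
    [1,[0,0,-40],0],
    [1,[0,0,-60],0],
    [1,[0,0,-60],0],
    [1,[0,0,-60],0],
    [1,[0,0,0],0]
  ]
}}

```text
clock: 8.68
eef_pos: [0.5413, 0.376, 0.2419]
orientation: [-0.003, 1.0, -0.001, 0.006]
ft_force: [-0.7, 0.1, 0.9]
opening: 1.002
gripper_force: 0.0
```

```bash
python3 -c "
from h import *
go(.596,.009,.24,-20.5)"
```

```text
turn 20.4 shift [179.7 324.6   1.9] at [0.5413 0.376  0.2419] head -0.1 F [-0.7  0.1  0.9] op 1.002 t 8.7
```

Emit:
{"fn": "servo_tool", "kwargs": {
  "deltas": [
    [1,[0,0,0],10],
    [1,[0,0,0],10.4],
    [1,[22,40,0],0],
    [1,[22,40,0],0],
    [1,[22,40,0],0],
    [1,[22,40,0],0],
    [1,[22,40,0],0],
    [1,[22,40,0],0],
    [1,[22,40,0],0],
    [1,[22,40,0],0],
    [1,[4,5,0],0],
    [1,[0,0,0],0]
  ]
}}

```text
clock: 10.18
eef_pos: [0.5928, 0.0069, 0.2322]
orientation: [-0.0, 0.984, -0.178, -0.001]
ft_force: [-0.5, 0.2, 0.2]
opening: 0.999
gripper_force: 0.0
```

```bash
python3 -c "
from h import *
go(.596,.009,.079,-20.5)"
```

```text
turn -0.0 shift [  2.3  -3.1 153.2] at [0.5928 0.0069 0.2322] head -20.5 F [-0.5  0.2  0.2] op 0.999 t 10.2
```

Emit:
{"fn": "servo_tool", "kwargs": {
  "deltas": [
    [1,[2,-3,40],0],
    [1,[0,0,40],0],
    [1,[0,0,40],0],
    [1,[0,0,24],0],
    [1,[0,0,9],0],
    [0,[0,0,0],0],
    [0,[0,0,0],0],
    [0,[0,0,0],0],
    [0,[0,0,0],0],
    [0,[0,0,0],0],
    [0,[0,0,0],0],
    [0,[0,0,-20],0],
    [0,[0,0,-40],0],
    [0,[0,0,-50],0],
    [0,[0,0,-50],0],
    [0,[0,0,0],0]
  ]
}}

```text
clock: 12.18
eef_pos: [0.5988, 0.0086, 0.2477]
orientation: [-0.0, 0.984, -0.178, 0.006]
ft_force: [-0.1, 0.2, -0.7]
opening: 0.457
gripper_force: 42.7
```

```bash
python3 -c "
from h import *
go(.460,.374,.24,0)"
```

```text
turn -20.5 shift [-138.8 -365.4    7.7] at [0.5988 0.0086 0.2477] head -20.5 F [-0.1  0.2 -0.7] op 0.457 t 12.2
```

Emit:
{"fn": "servo_tool", "kwargs": {
  "deltas": [
    [0,[0,0,0],-10],
    [0,[0,0,0],-10.5],
    [0,[-14,-35,0],0],
    [0,[-16,-41,0],0],
    [0,[-16,-41,0],0],
    [0,[-16,-41,0],0],
    [0,[-16,-41,0],0],
    [0,[-16,-41,0],0],
    [0,[-16,-41,0],0],
    [0,[-16,-41,0],0],
    [0,[-17,-43,0],0],
    [0,[0,0,0],0],
    [0,[0,0,30],0],
    [0,[0,0,50],0],
    [0,[0,0,50],0],
    [0,[0,0,50],0],
    [0,[0,0,35],0],
    [0,[0,0,14],0],
    [0,[0,0,0],0]
  ]
}}

```text
clock: 14.55
eef_pos: [0.4536, 0.3732, 0.0122]
orientation: [0.0, 1.0, -0.0, 0.0]
ft_force: [0.3, 0.2, -1.3]
opening: 0.456
gripper_force: 43.7
```

Emit:
{"fn": "servo_tool", "kwargs": {
  "deltas": [
    [1,[0,0,0],0],
    [1,[0,0,0],0],
    [1,[0,0,0],0],
    [1,[0,0,0],0],
    [1,[0,0,-40],0],
    [1,[0,0,-60],0],
    [1,[0,0,-60],0],
    [1,[0,0,-60],0],
    [1,[0,0,0],0]
  ]
}}

```text
clock: 15.68
eef_pos: [0.4558, 0.3758, 0.2392]
orientation: [-0.004, 1.0, 0.0, 0.006]
ft_force: [0.6, 1.1, -0.4]
opening: 1.0
gripper_force: 0.0
```

```bash
python3 - <<'E'
from h import *
im,d,m=snap('wrist','w2');W=wcloud(d,m);z=W[...,2];x=W[...,0];y=W[...,1]
k=(z>.15)&(z<.175)&(x>.37)&(x<.55)&(y>.05)&(y<.28)
P=W[k];print('knob',len(P),cv2.minAreaRect((P[:,:2]*1000).astype(np.float32)) if len(P) else '',P[:,2].max() if len(P) else '')
h=cv2.cvtColor(im,cv2.COLOR_RGB2HSV)
k=(z>.108)&(z<.125)&(x>.37)&(x<.55)&(y>.05)&(y<.28)&(h[...,2]<90)
P=W[k];print('rim',len(P),cv2.minEnclosingCircle((P[:,:2]*1000).astype(np.float32)))
k=(h[...,0]<28)&(h[...,1]>60)&(z<.06)&(y>.27);
n,l,st,c=cv2.connectedComponentsWithStats(k.astype(np.uint8))
for i in range(1,n):
    if st[i,4]>100: print(c[i],np.median(W[l==i],0).round(3),cv2.minAreaRect((W[l==i][:,:2]*1000).astype(np.float32)))
go(.42,.17,.24)
E
```

```text
knob 390 ((417.44403076171875, 168.89834594726562), (21.568798065185547, 21.926044464111328), 5.3099870681762695) 0.16368482546704896
rim 2257 ((464.0735778808594, 164.88587951660156), 56.92936325073242)
[256.67272727  63.33333333] [0.577 0.374 0.023] ((576.8787841796875, 374.33245849609375), (21.93010711669922, 11.681177139282227), 0.11036499589681625)
[257.75402504 101.07245081] [0.535 0.373 0.026] ((531.296142578125, 372.9259948730469), (38.032371520996094, 62.17985916137695), 89.87665557861328)
[257.61129207 161.165038  ] [0.465 0.375 0.026] ((453.2458190917969, 372.0773620605469), (63.13568878173828, 38.18709182739258), 0.6273587942123413)
[257.63819095 200.63819095] [0.407 0.373 0.024] ((407.0976257324219, 372.5284729003906), (15.394001007080078, 22.30921173095703), 89.97073364257812)
turn 0.0 shift [-34.4 204.8  -4.9] at [0.4543 0.3748 0.2351] head 0.0 F [-0.1 -0.3 -0.7] op 0.994 t 15.7
```

View pics/w2.png

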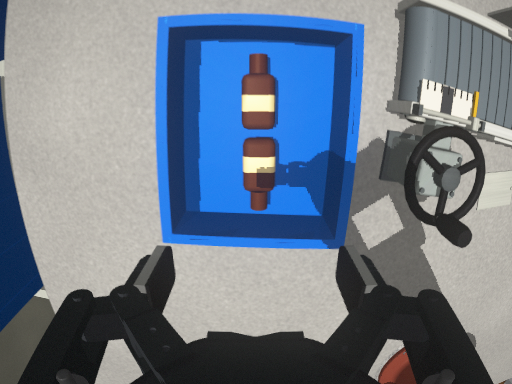

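Both bottles lie in the tote, at px (258,90) and (258,175). The wheel hub is at (0.464, 0.165) and the knob at (0.417, 0.169), 47 mm apart, which matches the stated 48 mm. The pointer is at the slack end, px (476,103).

Emit:
{"fn": "servo_tool", "kwargs": {
  "deltas": [
    [1,[-7,41,0],0],
    [1,[-8,41,0],0],
    [1,[-8,41,0],0],
    [1,[-7,41,0],0],
    [1,[-7,41,0],0],
    [1,[0,0,0],0],
    [1,[0,0,40],0],
    [1,[0,0,40],0],
    [1,[0,0,22],0],
    [1,[0,0,0],0]
  ]
}}

```text
clock: 16.98
eef_pos: [0.4136, 0.169, 0.1257]
orientation: [0.001, 1.0, 0.001, -0.004]
ft_force: [-0.8, -0.6, 0.2]
opening: 0.998
gripper_force: 0.0
```

```bash
python3 -c "
from h import *
go(.4174,.169,.130,0)"
```

```text
turn 0.1 shift [ 3.8 -0.  -4.3] at [0.4136 0.169  0.1257] head 0.1 F [-0.8 -0.6  0.2] op 0.998 t 17.0
```

Emit:
{"fn": "servo_tool", "kwargs": {
  "deltas": [
    [1,[3,0,-3],0],
    [0,[0,0,0],0],
    [0,[0,0,0],0],
    [0,[0,0,0],0],
    [0,[0,0,0],0],
    [0,[0,0,0],0],
    [0,[0,0,0],0],
    [0,[0,0,0],0]
  ],
  "squeeze": 50
}}

```text
clock: 17.98
eef_pos: [0.4192, 0.169, 0.1328]
orientation: [-0.0, 1.0, 0.0, 0.0]
ft_force: [-1.2, -0.2, 6.0]
opening: 0.259
gripper_force: 49.0
```

```bash
python3 - <<'E'
from h import *
p,R,s=tool();print(p.round(4),s['opening'],s['ft_force'])
c=np.array([464.1,164.9]);th0=np.arctan2(*( (p[:2]*1000-c)[::-1]));print('th0',np.degrees(th0),np.hypot(*(p[:2]*1000-c)))
th=np.radians(175)-np.radians(18)*np.arange(21)
d=np.diff(np.c_[48*np.cos(th),-48*np.sin(th)],axis=0).round(1);print(d.tolist())
E
```

```text
[0.4192 0.169  0.1328] 0.25935960663104846 [-1.24117351 -0.21937187  5.99430928]
th0 174.79930150229498 45.079365004924114
[[3.6, -14.6], [8.0, -12.7], [11.5, -9.7], [13.9, -5.6], [15.0, -1.0], [14.6, 3.6], [12.7, 8.0], [9.7, 11.5], [5.6, 13.9], [1.0, 15.0], [-3.6, 14.6], [-8.0, 12.7], [-11.5, 9.7], [-13.9, 5.6], [-15.0, 1.0], [-14.6, -3.6], [-12.7, -8.0], [-9.7, -11.5], [-5.6, -13.9], [-1.0, -15.0]]
```

Emit:
{"fn": "servo_tool", "kwargs": {
  "deltas": [
    [0,[3.6,-14.6,0],0],
    [0,[8.0,-12.7,0],0],
    [0,[11.5,-9.7,0],0],
    [0,[13.9,-5.6,0],0],
    [0,[15,-1,0],0],
    [0,[0,0,0],0]
  ]
}}

```text
clock: 18.73
eef_pos: [0.4724, 0.2121, 0.1326]
orientation: [0.001, 1.0, 0.0, 0.001]
ft_force: [0.7, -3.2, 5.5]
opening: 0.259
gripper_force: 49.3
```

Emit:
{"fn": "servo_tool", "kwargs": {
  "deltas": [
    [0,[14.6,3.6,0],0],
    [0,[12.7,8,0],0],
    [0,[9.7,11.5,0],0],
    [0,[5.6,13.9,0],0],
    [0,[1,15,0],0],
    [0,[0,0,0],0]
  ]
}}

```text
clock: 19.48
eef_pos: [0.5151, 0.1598, 0.1328]
orientation: [0.0, 1.0, -0.0, 0.001]
ft_force: [1.3, -1.9, 4.7]
opening: 0.259
gripper_force: 49.3
```

Forces are low and the handle is following. I'll finish the first turn.

Emit:
{"fn": "servo_tool", "kwargs": {
  "deltas": [
    [0,[-3.6,14.6,0],0],
    [0,[-8,12.7,0],0],
    [0,[-11.5,9.7,0],0],
    [0,[-13.9,5.6,0],0],
    [0,[-15,1,0],0],
    [0,[0,0,0],0],
    [0,[-14.6,-3.6,0],0],
    [0,[-12.7,-8,0],0],
    [0,[-9.7,-11.5,0],0],
    [0,[-5.6,-13.9,0],0],
    [0,[-1,-15,0],0],
    [0,[0,0,0],0]
  ]
}}

```text
clock: 20.98
eef_pos: [0.4189, 0.1685, 0.1325]
orientation: [0.001, 1.0, 0.001, 0.0]
ft_force: [1.4, -0.4, 5.7]
opening: 0.258
gripper_force: 49.7
```

```bash
cat > ptr.py <<'E'
from h import *
go(.4174,.169,.132)
for n in('scene','side','wrist'):
    im,d,m=snap(n);W=(wcloud if n=='wrist' else cloud)(d,m);h=cv2.cvtColor(im,cv2.COLOR_RGB2HSV);x,y,z=np.moveaxis(W,-1,0)
    k=(h[...,0]>10)&(h[...,0]<28)&(h[...,1]>110)&(h[...,2]>100)&(x>.5)&(x<.6)&(y>.05)&(y<.25)&(z>.08)&(z<.12)
    if k.any(): P=W[k];print(n,k.sum(),np.median(P,0).round(4),np.c_[np.where(k)].mean(0).round(1),'s',round(1000*((np.median(P,0)[0]-.58)*.096+(np.median(P,0)[1]+.041)*.995),1))
    if n=='wrist': cv2.imwrite('pics/ptr.png',im[:,:,::-1])
E
python3 ptr.py; python3 - <<'E'
from h import *
Z=np.load('scene0.npz');im=Z['im'];W=Z['W'];h=cv2.cvtColor(im,cv2.COLOR_RGB2HSV);x,y,z=np.moveaxis(W,-1,0)
k=(h[...,0]>10)&(h[...,0]<28)&(h[...,1]>110)&(h[...,2]>100)&(x>.5)&(x<.6)&(y>.05)&(y<.25)&(z>.08)&(z<.12)
P=np.median(W[k],0);print('start',k.sum(),P,1000*((P[0]-.58)*.096+(P[1]+.041)*.995))
E
```

```text
turn 0.0 shift [-1.5 -0.5  0.5] at [0.4189 0.1685 0.1325] head 0.1 F [ 1.4 -0.4  5.7] op 0.258 t 21.0
scene 11 [0.5503 0.1244 0.0919] [224.7 313.7] s 161.7
side 7 [0.5515 0.1223 0.0937] [170. 228.] s 159.7
wrist 353 [0.5509 0.1238 0.0928] [ 19.4 329.5] s 161.2
start 12 [0.55047428 0.12150528 0.09261169] 158.85828832377024
```

Emit:
{"fn": "servo_tool", "kwargs": {
  "deltas": [
    [0,[3.6,-14.6,0],0],
    [0,[8.0,-12.7,0],0],
    [0,[11.5,-9.7,0],0],
    [0,[13.9,-5.6,0],0],
    [0,[15,-1,0],0]
  ]
}}

```text
clock: 21.75
eef_pos: [0.4681, 0.2124, 0.1322]
orientation: [0.0, 1.0, 0.0, -0.004]
ft_force: [-9.9, 0.2, 12.1]
opening: 0.26
gripper_force: 50.5
```

```bash
python3 ptr.py
```

```text
turn 0.0 shift [-50.7  43.4   0.2] at [0.4681 0.2124 0.1322] head 0.1 F [-9.9  0.2 12.1] op 0.26 t 21.8
scene 10 [0.5564 0.1362 0.0932] [227.7 314.9] s 174.0
side 8 [0.5542 0.1312 0.096 ] [168.  228.5] s 168.9
wrist 425 [0.5537 0.1365 0.0929] [ 98.8 375.9] s 174.0
```

View pics/ptr.png

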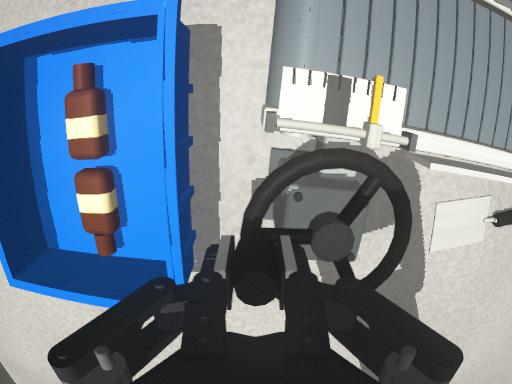

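The wrist view shows the pointer at px (377,100) and the dark band at px (326–349, 100), about 27 mm further on. That is about 3.3 rad to go.

Emit:
{"fn": "servo_tool", "kwargs": {
  "deltas": [
    [0,[14.6,3.6,0],0],
    [0,[12.7,8,0],0],
    [0,[9.7,11.5,0],0],
    [0,[5.6,13.9,0],0],
    [0,[1,15,0],0],
    [0,[-3.6,14.6,0],0],
    [0,[-8,12.7,0],0],
    [0,[-11.5,9.7,0],0],
    [0,[0,0,0],0]
  ]
}}

```text
clock: 23.02
eef_pos: [0.4926, 0.1234, 0.1332]
orientation: [-0.001, 1.0, -0.0, 0.003]
ft_force: [6.3, 1.6, 3.6]
opening: 0.264
gripper_force: 49.7
```

```bash
python3 ptr.py;  python3 - <<'E'
from h import *
im=cv2.imread('pics/ptr.png')
d,m=snap('wrist')[1:];W=wcloud(d,m);s=1000*((W[...,0]-.58)*.096+(W[...,1]+.041)*.995);c=1000*((W[...,0]-.58)*.995-(W[...,1]+.041)*.096)
k=(abs(W[...,2]-.09)<.008)&(c<-35)&(c>-60)&(s>140)&(s<240)
v=im.max(2)
for a in range(150,235,3):
    q=k&(abs(s-a-1.5)<1.5)
    if q.sum(): print(a+1.5,q.sum(),np.median(v[q]))
E
```

```text
turn 0.0 shift [-75.2 -45.5   1.2] at [0.4926 0.1234 0.1332] head -0.0 F [6.3 1.6 3.6] op 0.264 t 23.0
scene 16 [0.5557 0.1561 0.092 ] [233.1 318.1] s 193.8
side 6 [0.5597 0.155  0.0948] [165.  229.5] s 193.1
wrist 436 [0.5553 0.1554 0.093 ] [128.4 204.6] s 193.1
151.5 179 253.0
154.5 176 253.0
157.5 180 253.0
160.5 179 253.0
163.5 175 253.0
166.5 177 253.0
169.5 178 253.0
172.5 178 253.0
175.5 177 253.0
178.5 172 253.0
181.5 178 253.0
184.5 177 253.0
187.5 181 251.0
190.5 256 134.0
193.5 191 251.0
196.5 115 171.0
199.5 165 116.0
202.5 176 117.0
205.5 157 159.0
208.5 163 253.0
211.5 163 253.0
214.5 167 253.0
217.5 156 253.0
220.5 157 253.0
223.5 160 253.0
226.5 158 253.0
229.5 151 253.0
232.5 150 253.0
235.5 28 247.0
```

View pics/ptr.png

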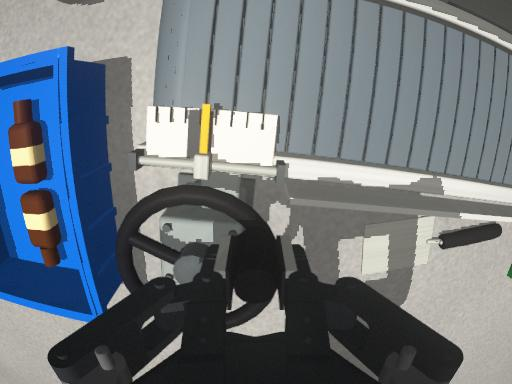

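The pointer is at px (205,128), inside the near part of the dark band, about 4.5 mm short of the middle. Two more steps should do it, then I release.

Emit:
{"fn": "servo_tool", "kwargs": {
  "deltas": [
    [0,[-13,5.2,0],0],
    [0,[-13,1,0],0],
    [0,[0,0,0],0],
    [1,[0,0,0],0],
    [1,[0,0,0],0],
    [1,[0,0,0],0],
    [1,[0,0,-30],0],
    [1,[0,0,-50],0],
    [1,[0,0,-40],0],
    [1,[0,0,0],0]
  ]
}}

```text
clock: 24.48
eef_pos: [0.4673, 0.1176, 0.2565]
orientation: [-0.0, 1.0, 0.0, 0.003]
ft_force: [0.1, 0.0, 0.5]
opening: 1.003
gripper_force: 0.0
```

```bash
python3 ptr.py; python3 - <<'E'
from h import *
# bars from the side camera now
im,d,m=snap('side');W=cloud(d,m);h=cv2.cvtColor(im,cv2.COLOR_RGB2HSV);x,y,z=np.moveaxis(W,-1,0)
k=(h[...,0]>15)&(h[...,0]<30)&(h[...,1]>40)&(h[...,2]>150)&(y<-.2)&(y>-.6)&(z>.018)&(z<.045)
n,l,st,c=cv2.connectedComponentsWithStats(k.astype(np.uint8))
for i in range(1,n):
    if st[i,4]>50: print(c[i],cv2.minAreaRect((W[l==i][:,:2]*1000).astype(np.float32)))
go(.49,-.32,.25,0)
E
```

```text
turn 0.0 shift [-49.9 -51.5 124.5] at [0.4673 0.1176 0.2565] head 0.0 F [0.1 0.  0.5] op 1.003 t 24.5
scene 19 [0.5539 0.1601 0.0925] [233.9 319.1] s 197.6
side 8 [0.556  0.1575 0.0926] [165.  228.5] s 195.2
wrist 173 [0.5539 0.1599 0.0917] [ 88.6 213.4] s 197.4
[246.00420168 268.7394958 ] ((566.7206420898438, -323.8865966796875), (37.14830017089844, 74.19534301757812), 7.576510429382324)
[235.55932203 297.65423729] ((526.5046997070312, -425.6304626464844), (75.04326629638672, 36.3665657043457), 84.50450134277344)
[193.95238095 301.57823129] ((414.0605773925781, -424.1636047363281), (72.31063842773438, 37.974849700927734), 77.77401733398438)
turn 0.0 shift [2.540e+01 4.372e+02 3.000e-01] at [0.4646 0.1172 0.2503] head 0.0 F [ 0.3  0.9 -0.9] op 0.998 t 24.7
```

```bash
python3 - <<'E'
from h import *
Z=np.load('side0.npz');im=Z['im'];W=Z['W'];h=cv2.cvtColor(im,cv2.COLOR_RGB2HSV)
k=(h[...,0]>45)&(h[...,0]<75)&(h[...,1]>120)&(W[...,1]<-.2)&(W[...,1]>-.7)&(W[...,2]<.03)
n,l,st,c=cv2.connectedComponentsWithStats(k.astype(np.uint8));i=1+st[1:,4].argmax();P=W[l==i]
print(cv2.boxPoints(cv2.minAreaRect((P[:,:2]*1000).astype(np.float32))).round())
p,R,s=tool();print(np.round(s['q'],2));go(.567,-.321,.25,90);go(.567,-.321,.25,-82.4)
E
```

```text
[[ 339. -489.]
 [ 597. -499.]
 [ 606. -276.]
 [ 348. -266.]]
[ 0.09 -0.32  1.92  0.    1.54  1.66]
turn -90.0 shift [-4.382e+02  1.024e+02  3.000e-01] at [0.4646 0.1172 0.2503] head 0.0 F [ 0.3  0.9 -0.9] op 0.998 t 24.7
turn 82.4 shift [ 4.479e+02 -4.360e+01  3.000e-01] at [0.4646 0.1172 0.2503] head 0.0 F [ 0.3  0.9 -0.9] op 0.998 t 24.7
```

The pointer stands mid-band, about 40 mm. One bar has shifted to (0.567, -0.322) in the tray. I'm going for that bar.

Emit:
{"fn": "servo_tool", "kwargs": {
  "deltas": [
    [1,[0,0,0],-10.6],
    [1,[0,0,0],-10.6],
    [1,[0,0,0],-10.6],
    [1,[0,0,0],-10.6],
    [1,[0,0,0],-10.6],
    [1,[0,0,0],-10.6],
    [1,[0,0,0],-10.6],
    [1,[0,0,0],-10.6],
    [1,[0,0,0],-10.6],
    [1,[-40,4,0],-2.2],
    [1,[-40,4,0],0],
    [1,[-46,5,0],0],
    [1,[-46,5,0],0],
    [1,[-46,5,0],0],
    [1,[-46,5,0],0],
    [1,[-46,4,0],0],
    [1,[-46,4,0],0],
    [1,[-46,4,0],0],
    [1,[-46,4,0],0]
  ]
}}

```text
clock: 27.05
eef_pos: [0.5665, -0.3222, 0.2498]
orientation: [-0.002, 0.659, 0.752, -0.0]
ft_force: [0.0, 0.3, 0.3]
opening: 0.999
gripper_force: 0.0
```

```bash
cat > bars.py <<'E'
from h import *
im,d,m=snap('wrist');W=wcloud(d,m);h=cv2.cvtColor(im,cv2.COLOR_RGB2HSV);x,y,z=np.moveaxis(W,-1,0)
k=(h[...,0]>15)&(h[...,0]<30)&(h[...,1]>40)&(h[...,2]>120)&(y<-.2)&(y>-.6)&(z>.022)&(z<.045)
n,l,st,c=cv2.connectedComponentsWithStats(k.astype(np.uint8))
for i in range(1,n):
    if st[i,4]>150: print(c[i].round(),st[i,4],cv2.minAreaRect((W[l==i][:,:2]*1000).astype(np.float32)),np.median(z[l==i]).round(3))
E
python3 bars.py; python3 -c "
from h import *
go(.567,-.321,.014,97.6)"
```

```text
[255. 161.] 1588 ((566.6868286132812, -327.4248046875), (37.83158493041992, 70.134033203125), 8.222261428833008) 0.028
[139. 218.] 909 ((414.5125427246094, -426.83074951171875), (70.6594467163086, 32.94011688232422), 78.28907012939453) 0.029
[216. 230.] 1061 ((525.95263671875, -429.82171630859375), (68.98503875732422, 34.99482727050781), 85.00019073486328) 0.029
turn -0.2 shift [  6.2   1.4 235.2] at [ 0.5665 -0.3273  0.2492] head 97.4 F [-3.6 -2.6 -0.3] op 0.996 t 27.1
```

Emit:
{"fn": "servo_tool", "kwargs": {
  "deltas": [
    [1,[3,1,40],0],
    [1,[0,0,55],0],
    [1,[0,0,55],0],
    [1,[0,0,50],0],
    [1,[0,0,25],0],
    [1,[0,0,10],0],
    [0,[0,0,0],0],
    [0,[0,0,0],0],
    [0,[0,0,0],0],
    [0,[0,0,0],0],
    [0,[0,0,0],0],
    [0,[0,0,0],0],
    [0,[0,0,-25],0],
    [0,[0,0,-55],0],
    [0,[0,0,-55],0],
    [0,[0,0,-50],0],
    [0,[0,0,-20],0],
    [0,[0,0,0],0]
  ],
  "squeeze": 45
}}

```text
clock: 29.35
eef_pos: [0.568, -0.3184, 0.2231]
orientation: [0.001, 0.659, 0.753, 0.0]
ft_force: [0.3, 0.3, -1.6]
opening: 0.457
gripper_force: 46.3
```

```bash
python3 -c "
from h import *
go(.589,.049,.22,84.5)"
```

```text
turn 13.1 shift [367.7 -14.3   3.1] at [ 0.568  -0.3184  0.2231] head 97.6 F [ 0.3  0.3 -1.6] op 0.457 t 29.4
```

Emit:
{"fn": "servo_tool", "kwargs": {
  "deltas": [
    [0,[0,0,0],6.5],
    [0,[0,0,0],6.6],
    [0,[30,-1,0],0],
    [0,[42,-2,0],0],
    [0,[42,-2,0],0],
    [0,[42,-2,0],0],
    [0,[42,-2,0],0],
    [0,[42,-2,0],0],
    [0,[42,-1,0],0],
    [0,[42,-1,0],0],
    [0,[30,-1,0],0],
    [0,[14,0,0],0],
    [0,[0,0,0],0],
    [0,[0,0,40],0],
    [0,[0,0,45],0],
    [0,[0,0,30],0],
    [0,[0,0,14],0],
    [0,[0,0,0],0]
  ]
}}

```text
clock: 31.6
eef_pos: [0.5889, 0.0486, 0.0929]
orientation: [-0.0, 0.74, 0.672, -0.0]
ft_force: [0.6, -0.1, -0.7]
opening: 0.452
gripper_force: 46.8
```

```bash
python3 -c "
from h import *
go(.589,.049,.087,84.5)"
```

```text
turn -0.0 shift [0.4 0.1 5.9] at [0.5889 0.0486 0.0929] head 84.5 F [ 0.6 -0.1 -0.7] op 0.452 t 31.6
```

Emit:
{"fn": "servo_tool", "kwargs": {
  "deltas": [
    [0,[0,0,3],0],
    [0,[0,0,2],0],
    [0,[0,0,2],0],
    [0,[0,0,0],0]
  ]
}}

```text
clock: 32.1
eef_pos: [0.5899, 0.0491, 0.0904]
orientation: [0.001, 0.74, 0.673, 0.0]
ft_force: [-7.1, -1.2, 13.2]
opening: 0.457
gripper_force: 48.4
```

Emit:
{"fn": "servo_tool", "kwargs": {
  "deltas": [
    [0,[0,0,-2],0],
    [0.8,[0,0,0],0],
    [0.8,[0,0,0],0],
    [0.8,[0,0,0],0],
    [0.8,[0,0,-30],0],
    [1,[0,0,-50],0],
    [1,[0,0,-50],0],
    [1,[0,0,-20],0],
    [1,[0,0,0],0]
  ]
}}

```text
clock: 33.22
eef_pos: [0.5896, 0.0495, 0.2395]
orientation: [0.001, 0.74, 0.672, 0.001]
ft_force: [-0.5, -0.1, -0.7]
opening: 0.998
gripper_force: 0.0
```

```bash
python3 - <<'E'
from h import *
im,d,m=snap('wrist','w3');W=wcloud(d,m);h=cv2.cvtColor(im,cv2.COLOR_RGB2HSV);x,y,z=np.moveaxis(W,-1,0)
k=(h[...,0]>15)&(h[...,0]<30)&(h[...,1]>40)&(h[...,2]>120)&(abs(x-.58)<.08)&(abs(y)<.2)&(z>.08)&(z<.13)
n,l,st,c=cv2.connectedComponentsWithStats(k.astype(np.uint8))
for i in range(1,n):
    if st[i,4]>150: print(c[i].round(),st[i,4],cv2.minAreaRect((W[l==i][:,:2]*1000).astype(np.float32)),np.median(z[l==i]).round(3),np.nanmax(z[l==i]))
go(.526,-.427,.22,85)
E
```

```text
[207.  72.] 193 ((553.3377685546875, 159.9390106201172), (6.2861504554748535, 31.012332916259766), 84.7198715209961) 0.091 0.09378277189035103
[255. 177.] 2792 ((589.228271484375, 49.47728729248047), (74.37335205078125, 39.02946853637695), 84.3848648071289) 0.098 0.10019478598521617
turn -0.5 shift [-480.2  -20.7   17.2] at [0.5885 0.0496 0.2372] head 84.5 F [-0.  -0.7 -0.1] op 1.007 t 33.3
```

View pics/w3.png

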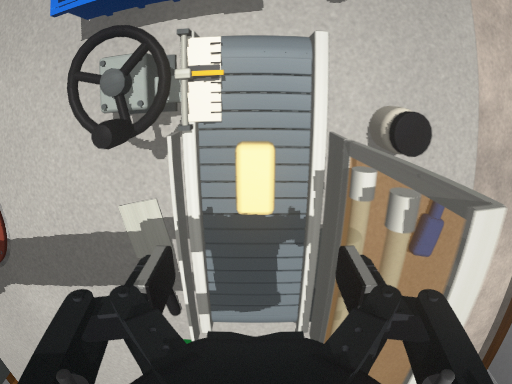

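The first bar is flat on the belt at px (255,177), its top 24 mm above the belt. Next is the bar at (0.526, -0.427).

Emit:
{"fn": "servo_tool", "kwargs": {
  "deltas": [
    [1,[-36,-2,0],0],
    [1,[-48,-2,0],0],
    [1,[-48,-2,0],0],
    [1,[-48,-2,0],0],
    [1,[-48,-2,0],0],
    [1,[-48,-2,0],0],
    [1,[-48,-2,0],0],
    [1,[-48,-2,0],0],
    [1,[-48,-2,0],0],
    [1,[-36,-2,0],0],
    [1,[-22,-1,0],-0.5],
    [1,[0,0,0],0]
  ]
}}

```text
clock: 34.78
eef_pos: [0.5215, -0.4245, 0.2359]
orientation: [-0.002, 0.738, 0.675, 0.0]
ft_force: [0.8, 1.6, 0.8]
opening: 1.0
gripper_force: 0.0
```

```bash
python3 bars.py; python3 -c "
from h import *
go(.526,-.427,.011,85)"
```

```text
[259. 161.] 1834 ((527.0106811523438, -421.0137634277344), (73.1884994506836, 37.5260009765625), 85.78746795654297) 0.03
[170. 166.] 1464 ((416.3675537109375, -416.7156677246094), (71.2367935180664, 36.960533142089844), 78.6141586303711) 0.03
turn 0.0 shift [ -3.1   4.3 225.6] at [ 0.522  -0.4236  0.2366] head 85.0 F [0.4 0.6 0.1] op 0.998 t 34.8
```

Emit:
{"fn": "servo_tool", "kwargs": {
  "deltas": [
    [1,[1,5,40],0],
    [1,[0,0,55],0],
    [1,[0,0,55],0],
    [1,[0,0,45],0],
    [1,[0,0,22],0],
    [1,[0,0,7],0],
    [0,[0,0,0],0],
    [0,[0,0,0],0],
    [0,[0,0,0],0],
    [0,[0,0,0],0],
    [0,[0,0,0],0],
    [0,[0,0,0],0],
    [0,[0,0,-25],0],
    [0,[0,0,-55],0],
    [0,[0,0,-55],0],
    [0,[0,0,-50],0],
    [0,[0,0,-20],0],
    [0,[0,0,0],0]
  ]
}}

```text
clock: 37.08
eef_pos: [0.5277, -0.4241, 0.2202]
orientation: [0.001, 0.737, 0.676, 0.0]
ft_force: [-0.0, -0.5, -1.7]
opening: 0.457
gripper_force: 47.2
```

```bash
python3 -c "
from h import *
go(.580,-.041,.22,84.5)"
```

```text
turn 0.5 shift [3.863e+02 1.530e+01 2.000e-01] at [ 0.5277 -0.4241  0.2202] head 85.0 F [-0.  -0.5 -1.7] op 0.457 t 37.1
```

Emit:
{"fn": "servo_tool", "kwargs": {
  "deltas": [
    [0,[30,1,0],0.5],
    [0,[44,2,0],0],
    [0,[44,2,0],0],
    [0,[44,2,0],0],
    [0,[44,2,0],0],
    [0,[44,2,0],0],
    [0,[44,2,0],0],
    [0,[44,1,0],0],
    [0,[34,1,0],0],
    [0,[14,0,0],0],
    [0,[0,0,0],0],
    [0,[0,0,40],0],
    [0,[0,0,45],0],
    [0,[0,0,30],0],
    [0,[0,0,14],0],
    [0,[0,0,3],0],
    [0,[0,0,0],0]
  ]
}}

```text
clock: 39.2
eef_pos: [0.5796, -0.0418, 0.0881]
orientation: [0.001, 0.74, 0.672, 0.0]
ft_force: [-0.0, -0.7, -1.3]
opening: 0.454
gripper_force: 47.5
```

Emit:
{"fn": "servo_tool", "kwargs": {
  "deltas": [
    [0,[0,0,2],0],
    [0,[0,0,0],0]
  ]
}}

```text
clock: 39.45
eef_pos: [0.5799, -0.0416, 0.0877]
orientation: [0.001, 0.74, 0.672, 0.0]
ft_force: [-4.0, -1.6, 7.4]
opening: 0.449
gripper_force: 48.5
```

Contact with the belt. I'll release and rise.

Emit:
{"fn": "servo_tool", "kwargs": {
  "deltas": [
    [0,[0,0,-1],0],
    [0.8,[0,0,0],0],
    [0.8,[0,0,0],0],
    [0.8,[0,0,0],0],
    [0.8,[0,0,-30],0],
    [1,[0,0,-50],0],
    [1,[0,0,-50],0],
    [1,[0,0,-20],0],
    [1,[0,0,0],0]
  ]
}}

```text
clock: 40.58
eef_pos: [0.5796, -0.041, 0.2376]
orientation: [0.001, 0.74, 0.673, 0.001]
ft_force: [-0.4, -0.1, 0.8]
opening: 1.001
gripper_force: 0.0
```

```bash
python3 -c "
from h import *
go(.416,-.420,.23,78.4)"
```

```text
turn 6.1 shift [-404.2  -84.1    7.6] at [ 0.5796 -0.041   0.2376] head 84.5 F [-0.4 -0.1  0.8] op 1.001 t 40.6
```

Emit:
{"fn": "servo_tool", "kwargs": {
  "deltas": [
    [1,[0,0,0],6.1],
    [1,[-34,-7,0],0],
    [1,[-46,-10,0],0],
    [1,[-46,-10,0],0],
    [1,[-46,-10,0],0],
    [1,[-46,-10,0],0],
    [1,[-46,-10,0],0],
    [1,[-46,-9,0],0],
    [1,[-46,-9,0],0],
    [1,[-34,-6,0],0],
    [1,[-14,-3,0],0],
    [1,[0,0,0],0]
  ]
}}

```text
clock: 42.08
eef_pos: [0.415, -0.4193, 0.2342]
orientation: [-0.002, 0.775, 0.632, 0.0]
ft_force: [0.4, 1.4, 0.6]
opening: 1.001
gripper_force: 0.0
```

```bash
python3 bars.py; python3 -c "
from h import *
go(.416,-.420,.011,78.4)"
```

```text
[254. 164.] 1825 ((415.1905822753906, -418.0775451660156), (72.63114929199219, 38.046730041503906), 77.61268615722656) 0.03
turn 0.0 shift [ -1.1   0.8 223.8] at [ 0.4155 -0.4188  0.2348] head 78.4 F [-0.3  0.2  0. ] op 1.004 t 42.1
```

Emit:
{"fn": "servo_tool", "kwargs": {
  "deltas": [
    [1,[0,0,40],0],
    [1,[0,0,55],0],
    [1,[0,0,55],0],
    [1,[0,0,45],0],
    [1,[0,0,21],0],
    [1,[0,0,6],0],
    [0,[0,0,0],0],
    [0,[0,0,0],0],
    [0,[0,0,0],0],
    [0,[0,0,0],0],
    [0,[0,0,0],0],
    [0,[0,0,0],0],
    [0,[0,0,-25],0],
    [0,[0,0,-55],0],
    [0,[0,0,-55],0],
    [0,[0,0,-50],0],
    [0,[0,0,-20],0],
    [0,[0,0,0],0]
  ]
}}

```text
clock: 44.38
eef_pos: [0.4158, -0.4202, 0.2201]
orientation: [0.001, 0.775, 0.632, -0.0]
ft_force: [0.2, 0.7, -2.4]
opening: 0.454
gripper_force: 47.1
```

```bash
python3 -c "
from h import *
go(.571,-.131,.22,84.5)"
```

```text
turn -6.1 shift [3.028e+02 1.268e+02 1.000e-01] at [ 0.4158 -0.4202  0.2201] head 78.4 F [ 0.2  0.7 -2.4] op 0.454 t 44.4
```

Emit:
{"fn": "servo_tool", "kwargs": {
  "deltas": [
    [0,[0,0,0],-6.1],
    [0,[28,12,0],0],
    [0,[40,17,0],0],
    [0,[40,17,0],0],
    [0,[40,17,0],0],
    [0,[40,17,0],0],
    [0,[40,17,0],0],
    [0,[36,15,0],0],
    [0,[26,10,0],0],
    [0,[13,5,0],0],
    [0,[0,0,0],0],
    [0,[0,0,40],0],
    [0,[0,0,45],0],
    [0,[0,0,30],0],
    [0,[0,0,14],0],
    [0,[0,0,3],0],
    [0,[0,0,0],0]
  ]
}}

```text
clock: 46.5
eef_pos: [0.5714, -0.1311, 0.0881]
orientation: [0.001, 0.74, 0.672, 0.0]
ft_force: [0.5, 0.9, -0.2]
opening: 0.45
gripper_force: 47.4
```

Emit:
{"fn": "servo_tool", "kwargs": {
  "deltas": [
    [0,[0,0,2],0],
    [0,[0,0,0],0]
  ]
}}

```text
clock: 46.75
eef_pos: [0.5717, -0.1309, 0.0875]
orientation: [0.001, 0.74, 0.672, 0.0]
ft_force: [-2.7, -1.0, 6.4]
opening: 0.454
gripper_force: 48.2
```

Emit:
{"fn": "servo_tool", "kwargs": {
  "deltas": [
    [0,[0,0,-1],0],
    [0.8,[0,0,0],0],
    [0.8,[0,0,0],0],
    [0.8,[0,0,0],0],
    [0.8,[0,0,-30],0],
    [1,[0,0,-50],0],
    [1,[0,0,-50],0],
    [1,[0,0,-50],0],
    [1,[0,0,-50],0],
    [1,[0,0,-50],0],
    [1,[0,0,-40],0],
    [1,[0,0,0],0]
  ]
}}

```text
clock: 48.25
eef_pos: [0.572, -0.1306, 0.4114]
orientation: [0.004, 0.74, 0.673, 0.002]
ft_force: [0.6, 0.8, -0.0]
opening: 1.004
gripper_force: 0.0
```

```bash
python3 - <<'E'
from h import *
def bz(P): d=P-np.array([.58,-.041]);return (d@[[.995],[-.096]]).ravel()*1000,(d@[[.096],[.995]]).ravel()*1000
for q in('wrist','scene','side'):
    im,d,m=snap(q,'w4' if q=='wrist' else None);W=(wcloud if q=='wrist' else cloud)(d,m);h=cv2.cvtColor(im,cv2.COLOR_RGB2HSV);x,y,z=np.moveaxis(W,-1,0)
    if q=='wrist':
        k=(h[...,0]>15)&(h[...,0]<30)&(h[...,1]>40)&(h[...,2]>80)&(abs(x-.57)<.06)&(y<.1)&(y>-.2)&(z>.085)&(z<.13)
        n,l,st,c=cv2.connectedComponentsWithStats(k.astype(np.uint8))
        for i in range(1,n):
            if st[i,4]>150: print(c[i].round(),st[i,4],cv2.minAreaRect((W[l==i][:,:2]*1000).astype(np.float32)),np.median(z[l==i]).round(3))
    k=(x>.6)&(x<.75)&(abs(y+.05)<.06)&(z>.28)&(z<.40)
    P=W[k]
    for lo in np.arange(.28,.37,.01):
        Q=P[(P[:,2]>=lo)&(P[:,2]<lo+.01)]
        if len(Q): a,b=bz(Q[:,:2]);print(q,round(lo,2),len(Q),'c',a.min().round(),np.median(a).round(),a.max().round(),'s',b.min().round(),b.max().round())
E
```

```text
[254.  36.] 1049 ((588.2694091796875, 47.5252571105957), (74.44780731201172, 39.237281799316406), 84.57002258300781) 0.097
[253.  90.] 1240 ((578.6029663085938, -39.341163635253906), (74.33216094970703, 39.7127685546875), 84.3166732788086) 0.097
[253. 147.] 1154 ((569.7861328125, -129.10205078125), (75.3414077758789, 37.81190872192383), 85.0135269165039) 0.097
wrist 0.29 3170 c 79.0 90.0 103.0 s -62.0 61.0
wrist 0.3 31 c 80.0 89.0 94.0 s -61.0 20.0
wrist 0.31 23 c 89.0 91.0 95.0 s -60.0 -58.0
wrist 0.32 19 c 90.0 91.0 93.0 s -61.0 -58.0
wrist 0.33 1755 c 89.0 92.0 102.0 s -60.0 61.0
wrist 0.34 630 c 90.0 96.0 100.0 s -60.0 60.0
scene 0.28 15 c 98.0 99.0 99.0 s -53.0 55.0
scene 0.29 88 c 89.0 97.0 102.0 s -59.0 61.0
scene 0.3 53 c 80.0 94.0 102.0 s -60.0 57.0
scene 0.31 1 c 94.0 94.0 94.0 s -58.0 -58.0
scene 0.33 20 c 90.0 101.0 101.0 s -55.0 58.0
scene 0.34 125 c 90.0 96.0 102.0 s -59.0 60.0
side 0.29 10 c 82.0 92.0 104.0 s -53.0 29.0
side 0.3 72 c 83.0 88.0 104.0 s -57.0 60.0
side 0.31 2 c 91.0 93.0 94.0 s 59.0 60.0
side 0.33 1 c 93.0 93.0 93.0 s 27.0 27.0
side 0.34 69 c 92.0 98.0 104.0 s -57.0 60.0
```

View pics/w4.png

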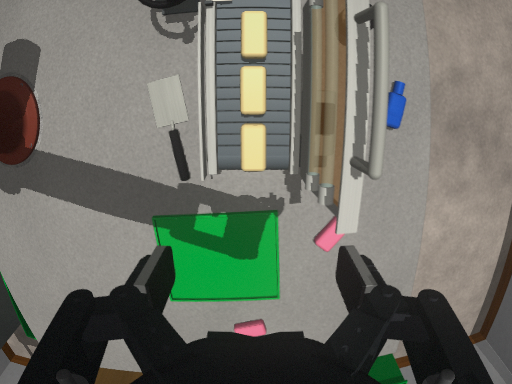

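Three cream bars lie flat within the covered stretch, at px (254,36), (253,90) and (253,147). The tray is empty. The hood's handle bar is at px (375,90), across +96 mm, z about 0.339.

```bash
python3 -c "
from h import *
go(.6755,-.0502,.400,84.5)
th=np.linspace(1.69,-.01,23);v=np.c_[-200*np.cos(th)-8*np.sin(th),-(200*np.sin(th)-8*np.cos(th))]
print(v[0],v[-1]);print(np.diff(v,axis=0).round(1).tolist())"
```

```text
turn 0.0 shift [89.7 96.8  4.6] at [ 0.5706 -0.1302  0.4046] head 84.5 F [ 0.7 -0.2 -0.3] op 1.004 t 48.4
[  15.84108465 -199.53210277] [-199.91000142    9.99956667]
[[-15.5, -0.6], [-15.5, 0.6], [-15.4, 1.8], [-15.2, 2.9], [-14.9, 4.1], [-14.5, 5.2], [-14.1, 6.3], [-13.6, 7.4], [-13.0, 8.4], [-12.3, 9.4], [-11.5, 10.3], [-10.7, 11.2], [-9.8, 12.0], [-8.8, 12.7], [-7.8, 13.3], [-6.8, 13.9], [-5.7, 14.4], [-4.5, 14.8], [-3.4, 15.1], [-2.2, 15.3], [-1.0, 15.4], [0.2, 15.5]]
```

Emit:
{"fn": "servo_tool", "kwargs": {
  "deltas": [
    [0.6,[20,24,0],0],
    [0.6,[35,35,0],0],
    [0.6,[29,35,5],0],
    [0.6,[6,1,5],0],
    [0.6,[0,0,0],0]
  ]
}}

```text
clock: 49.02
eef_pos: [0.6733, -0.0496, 0.3935]
orientation: [-0.002, 0.74, 0.673, -0.002]
ft_force: [-1.1, -1.2, -0.8]
opening: 0.596
gripper_force: 0.0
```

```bash
python3 -c "
from h import *
go(.6755,-.0502,.321,84.5)"
```

```text
turn 0.0 shift [-0.4  2.3 72.5] at [ 0.6733 -0.0496  0.3935] head 84.5 F [-1.1 -1.2 -0.8] op 0.596 t 49.0
```

Emit:
{"fn": "servo_tool", "kwargs": {
  "deltas": [
    [0.6,[0,2,30],0],
    [0.6,[0,0,30],0],
    [0.6,[0,0,12],0],
    [0.6,[0,0,0],0],
    [0,[0,0,0],0],
    [0,[0,0,0],0],
    [0,[0,0,0],0],
    [0,[0,0,0],0],
    [0,[0,0,0],0]
  ],
  "squeeze": 45
}}

```text
clock: 50.15
eef_pos: [0.6764, -0.0502, 0.3262]
orientation: [0.001, 0.74, 0.672, 0.001]
ft_force: [-1.0, 0.1, 6.1]
opening: 0.119
gripper_force: 44.0
```

Emit:
{"fn": "servo_tool", "kwargs": {
  "deltas": [
    [0,[0,-15.5,-0.6],0],
    [0,[0,-15.5,0.6],0],
    [0,[0,-15.4,1.8],0],
    [0,[0,-15.2,2.9],0],
    [0,[0,-14.9,4.1],0],
    [0,[0,-14.5,5.2],0],
    [0,[0,0,0],0]
  ]
}}

```text
clock: 51.02
eef_pos: [0.5854, -0.0414, 0.3127]
orientation: [0.001, 0.74, 0.672, 0.001]
ft_force: [-4.0, -0.2, 7.0]
opening: 0.121
gripper_force: 46.7
```

Emit:
{"fn": "servo_tool", "kwargs": {
  "deltas": [
    [0,[0,-14.1,6.3],0],
    [0,[0,-13.6,7.4],0],
    [0,[0,-13,8.4],0],
    [0,[0,-12.3,9.4],0],
    [0,[0,-11.5,10.3],0],
    [0,[0,0,0],0]
  ]
}}

```text
clock: 51.78
eef_pos: [0.5206, -0.035, 0.2683]
orientation: [-0.0, 0.74, 0.672, -0.0]
ft_force: [-3.2, -0.1, 1.0]
opening: 0.117
gripper_force: 48.7
```

Forces are gentle. I'll continue lowering.

Emit:
{"fn": "servo_tool", "kwargs": {
  "deltas": [
    [0,[0,-10.7,11.2],0],
    [0,[0,-9.8,12],0],
    [0,[0,-8.8,12.7],0],
    [0,[0,-7.8,13.3],0],
    [0,[0,-6.8,13.9],0],
    [0,[0,-5.7,14.4],0],
    [0,[0,0,0],0]
  ]
}}

```text
clock: 52.65
eef_pos: [0.4707, -0.0302, 0.1877]
orientation: [-0.001, 0.74, 0.672, -0.001]
ft_force: [7.5, -0.8, -6.5]
opening: 0.119
gripper_force: 50.4
```

Emit:
{"fn": "servo_tool", "kwargs": {
  "deltas": [
    [0,[0,-4.5,14.8],0],
    [0,[0,-3.4,15.1],0],
    [0,[0,-2.2,15.3],0],
    [0,[0,-0.5,7],0],
    [0,[0,0,0],0]
  ]
}}

```text
clock: 53.28
eef_pos: [0.4605, -0.0293, 0.137]
orientation: [-0.001, 0.74, 0.672, -0.001]
ft_force: [4.6, 0.5, -5.7]
opening: 0.119
gripper_force: 51.2
```

```bash
cat > hood.py <<'E'
from h import *
p,R,s=tool();print(p.round(4),np.round(s['ft_force'],1),s['opening'])
for q in('scene','side'):
    im,d,m=snap(q,'hood_'+q);W=cloud(d,m);e=W-np.array([.58,-.041,0]);c=1000*(e[...,0]*.995-e[...,1]*.096);b=1000*(e[...,0]*.096+e[...,1]*.995);z=W[...,2]*1000
    for lo in range(-150,110,20):
        k=(c>=lo)&(c<lo+20)&(abs(b)<130)&(z>60)&(z<200)&((abs(b)>75)|(c>-75))
        if k.sum()>5: print(q,lo+10,k.sum(),np.percentile(z[k],[10,50,90]).round(1))
E
python3 hood.py
```

```text
[ 0.4605 -0.0293  0.137 ] [ 4.6  0.5 -5.7] 0.1185869815585914
scene -80 199 [ 88.9 157.9 161. ]
scene -60 451 [ 82.3 156.5 159.2]
scene -40 450 [ 77.  154.3 156.9]
scene -20 432 [148.4 151.9 154.6]
scene 0 442 [101.8 149.6 152.2]
scene 20 463 [ 95.1 147.1 150. ]
scene 40 455 [139.2 144.7 147.4]
scene 60 418 [140.3 143.1 145.8]
scene 80 565 [ 81.5 137.9 144.7]
scene 100 163 [67.2 74.2 92.1]
side -80 117 [ 85.4 157.9 161.9]
side -60 367 [ 75.7 157.2 160.4]
side -40 388 [ 73.4 155.1 158.1]
side -20 383 [ 74.3 152.5 155.6]
side 0 384 [ 94.3 150.3 153.3]
side 20 363 [ 75.5 148.2 151.2]
side 40 375 [ 73.8 145.8 148.6]
side 60 361 [ 74.9 143.5 146.1]
side 80 300 [ 73.1 143.3 146.1]
side 100 167 [64.8 73.9 92.8]
```

Emit:
{"fn": "servo_tool", "kwargs": {
  "deltas": [
    [0,[0,-1,7],0],
    [0,[0,-0.5,7],0],
    [0,[0,0,5],0],
    [0,[0,0,3],0],
    [0,[0,0,0],0]
  ]
}}

```text
clock: 54.0
eef_pos: [0.4601, -0.0292, 0.1166]
orientation: [0.0, 0.74, 0.672, 0.0]
ft_force: [3.0, 1.3, 0.1]
opening: 0.116
gripper_force: 52.2
```

Emit:
{"fn": "servo_tool", "kwargs": {
  "deltas": [
    [0,[0,0,2],0],
    [0,[0,0,2],0],
    [0,[0,0,0],0]
  ]
}}

```text
clock: 54.38
eef_pos: [0.4601, -0.0293, 0.113]
orientation: [0.0, 0.74, 0.672, 0.0]
ft_force: [2.5, 1.3, 2.9]
opening: 0.115
gripper_force: 53.2
```

```bash
python3 hood.py
```

```text
[ 0.4601 -0.0293  0.113 ] [2.5 1.3 2.9] 0.1149956492666695
scene -80 196 [103.3 140.8 143.7]
scene -60 411 [ 83.9 140.5 143. ]
scene -40 417 [137.  140.5 143.2]
scene -20 402 [137.8 140.7 143. ]
scene 0 432 [135.8 140.7 143.1]
scene 20 436 [ 94.1 140.6 142.8]
scene 40 433 [135.9 140.4 142.9]
scene 60 408 [137.8 141.1 143.7]
scene 80 563 [ 74.6 137.3 144. ]
scene 100 163 [67.2 73.9 92. ]
side -80 104 [ 84.7 141.4 145.3]
side -60 355 [ 77.4 141.4 143.9]
side -40 363 [ 73.6 141.1 143.9]
side -20 373 [ 75.2 140.9 143.7]
side 0 366 [ 91.5 141.  143.9]
side 20 346 [ 75.5 141.  144. ]
side 40 377 [ 73.5 140.8 143.7]
side 60 355 [ 75.4 141.1 143.7]
side 80 298 [ 72.7 142.7 145.9]
side 100 165 [66.1 73.4 93.5]
```

The hood is level. I'll give a slight extra press, then release with a small opening and lift clear.

Emit:
{"fn": "servo_tool", "kwargs": {
  "deltas": [
    [0,[0,0,2],0],
    [0,[0,0,1],0],
    [0,[0,0,0],0],
    [0.3,[0,0,0],0],
    [0.3,[0,0,0],0],
    [0.3,[0,0,0],0]
  ]
}}

```text
clock: 55.22
eef_pos: [0.4588, -0.0292, 0.1086]
orientation: [-0.001, 0.74, 0.672, -0.001]
ft_force: [-0.2, 0.7, -0.3]
opening: 0.3
gripper_force: 0.0
```

Emit:
{"fn": "servo_tool", "kwargs": {
  "deltas": [
    [0.3,[0,0,-10],0],
    [0.3,[0,0,-20],0],
    [0.3,[0,0,-40],0],
    [0.3,[0,0,-50],0],
    [0.3,[0,0,-50],0],
    [0.3,[0,0,0],0],
    [0.3,[0,0,0],0]
  ]
}}

```text
clock: 56.1
eef_pos: [0.4596, -0.0292, 0.2797]
orientation: [-0.0, 0.74, 0.672, -0.0]
ft_force: [-0.9, -0.4, -0.7]
opening: 0.304
gripper_force: 0.0
```

```bash
python3 hood.py; python3 ptr.py
```

```text
[ 0.4596 -0.0292  0.2797] [-0.9 -0.4 -0.7] 0.3039672363828865
scene -80 182 [ 93.9 140.5 143.3]
scene -60 416 [136.5 140.5 142.9]
scene -40 403 [137.5 140.5 142.8]
scene -20 414 [137.7 140.7 142.9]
scene 0 420 [135.3 140.6 143. ]
scene 20 443 [ 94.9 140.3 142.9]
scene 40 430 [136.2 140.5 143. ]
scene 60 415 [137.4 141.1 144. ]
scene 80 561 [ 74.1 137.1 144.2]
scene 100 161 [68.6 73.8 92.8]
side -80 128 [ 85.2 141.4 144.1]
side -60 350 [ 79.2 140.9 143.8]
side -40 363 [ 73.9 141.1 143.4]
side -20 372 [ 74.5 141.  143.8]
side 0 364 [ 92.1 141.1 143.7]
side 20 347 [ 74.4 140.9 143.3]
side 40 368 [ 73.9 141.  143.5]
side 60 352 [ 74.6 141.1 143.8]
side 80 304 [ 73.3 142.9 145.5]
side 100 165 [66.7 73.1 92.6]
turn 0.0 shift [193.2 -60.4 146. ] at [ 0.459  -0.0291  0.278 ] head 84.5 F [-0.4  0.4  0.3] op 0.3 t 56.2
scene 16 [0.5541 0.159  0.093 ] [233.6 318.8] s 196.5
wrist 78 [0.5581 0.1571 0.0933] [  1.1 327.7] s 195.1
```

View pics/hood_scene.png

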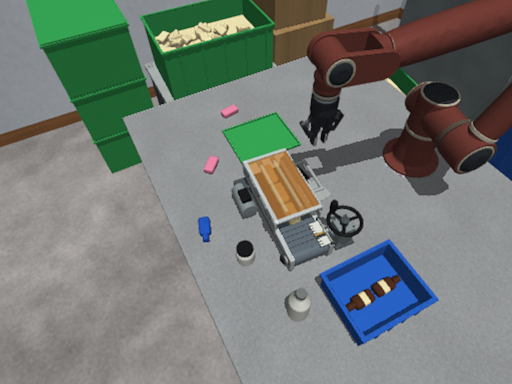

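The hood is shut and level at px (285,185), both bottles are in the tote at (362,298) and (383,286), and the gripper is clear of everything.

```bash
python3 -c "
from h import *
print(hand_in())"
```

```text
the job is handed in; nothing more can be done
None
```

The job is handed in, and the hand-in call returned no verdict: both bottles are in the tote, the pointer is close to mid-band, all three bars were flat in the covered stretch when last seen before closing, and the hood is shut and level.

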